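# Open the ink-pad tin and stand the inspection stamp on the pad

### The arm

A 7-joint arm with a two-finger parallel gripper is mounted at the origin on the work surface. World frame = base frame: x ahead of the robot, y to its left, z up, the work surface at z = 0. Lengths are in m, angles in rad, forces in N, time in s.
With the tool pointing down it reaches from about 0.35 to 0.9 m from the base axis. Payload 8.1 kg.
Tool frame: the origin (TCP) lies at the very end of the fingers, on their centre line; the grasp point (between the pads) lies 19 mm behind it; z points along the fingers, y is the line along which they close (so a half turn about z gives the same grasp; the last joint's range is limited). The gripper opens to 92 mm and grips with 3 to 60 N. Pads are 19 mm wide; open, the fingers measure 130 mm over their backs; the gripper's body (75 mm by 190 mm) begins 47 mm behind the grasp point.
Start: joints at [1.041, 0.434, 0.025, 1.573, -0.012, 1.134, -0.075], TCP at [0.259, -0.569, 0.227] pointing down, gripper open.
Joint ranges: [-2.62, 2.62], [-0.44, 2.09], [-1.27, 1.32], [0.08, 2.57], [-1.32, 4.46], [0.12, 2], [-2.74, 2.74]. Speed limits (rad/s): [2.22, 2.22, 3.01, 3.01, 3.14, 3.14, 3.14].

### API

Orientations are given as a rotation vector (axis times angle).
In Python, from cell import observe, get_image, sign_off, find_in, trace, place_of gives the robot as it stands. The module is installed in compiled form; this text tells all that it offers.
- The arm moves only by the shell command python3 -m handwheel 'ROWS' [OPENING] [FORCE]. ROWS is JSON, a list of rows, each a list of 6 numbers: the shift along the tool's x, y, z each as a share of 0.02 m, from -1 to 1, then the turn, a rotation vector about the tool's x, y, z each as a share of 4 degrees, from -1 to 1. A call has 1 to 8 rows; each row shifts and turns the commanded pose from where the row before left it, along the tool's axes as they then stand; what a row does not reach is not made up. A row lasts 1/12 s, in which the tool goes at most 41.7 mm and 7.16 degrees, less where a joint would pass 70% of its speed; a pose out of reach is approached as far as the arm can. A call with a number of a shift or a turn outside -1 to 1 is refused whole. A call with a gripper value outside its range is refused whole. OPENING is the opening, from 0 (shut) to 1 (fully open), set as the call begins (- or left out, the last holds). The fingers move at their own pace and stop on an object; FORCE is the grip in N (left out, the last holds). Time passes only in rows, so rows that do not move let the fingers close. It gives the time, the measured TCP pose, the force, the opening and the grip force at its end, in the units of the state.
- observe(): the state, without advancing time (a new reading comes with each control period).
- get_image(name): name is "scene" or "side" or "wrist"; returns a dict with "image" (400x640x3 uint8, red, green, blue), "fx", "fy", "cx", "cy" (pixels), "position" and "orientation" of the camera in the world. Camera axes: x right, y down, z forward; pixel columns grow to the right and rows downward; lengths in m; the calibration is good to about 2 mm. A picture is of the moment at which its call begins. There is no depth.
- sign_off(): hands the job in; it is judged then, once.
Trained networks look in the newest picture that a camera, given by its name, has taken for a name from the list of things; names that differ only in an ending like _2 or _b are one class to them, and where a whole thing is asked for, a point or a joint stands for the part that bears it (a point fixed in the world has none). Each returns a list of dicts, best first, with "score" (0 to 1); they miss things now and then, are a little off and sometimes report something else, mostly with a low value. They report only what shows in the picture. A call takes as long as a camera call. They do not tell look-alikes from the thing itself.
- find_in(label, camera): "rect" ([centre column, centre row, width, height] as shares, 0 to 1, of the picture: columns of its width, rows of its height, round what is visible of it).
- trace(label, camera): "region" (400x640 bool, what is visible of it) and "rect" ([centre column, centre row, width, height] as shares, 0 to 1, of the picture: columns of its width, rows of its height, round what is visible of it).
- place_of(label, camera): "point" ([column, row] as shares, 0 to 1, of the picture: columns of its width, rows of its height: a listed point, or the origin of a listed thing).
The state is a dict: "clock": time; "joints": joint angles; "dq": joint speeds; "joint_efforts": joint torques, N m; "position": TCP position; "ee_rot": TCP orientation; "force": force on the tool from outside, world axes, zero at the start; "ft_torque": the same for the moment, N m; "width": opening from 0.0 (shut) to 1.0 (fully open); "gripper_force": force on a finger pad.
Only numpy, scipy, OpenCV 4.12 (cv2) and the standard library are available. Lean on these libraries where they do the work, as an engineer would, in place of code of your own. Each camera call takes 0.05 s, during which the arm holds its last target. There are 200 camera calls.

### The job

Get the inspection stamp ready for inking: first lift the lid off the round ink-pad tin by its knob and lay it, knob up, wholly on the square rubber mat. Then lift the stamp up and off its hook and stand it upright, rubber face down, on the pad inside the tin. Set both down rather than dropping them, leave the tin where it stands and do not disturb the other things on the bench.

Things in the scene. Friction and masses are not known exactly. Their poses are not given: they have to be found in the camera images.
- tin: Loose shallow round steel tin, 124 mm outer diameter, 38 mm high, wall 4 mm, 0.7 kg. A flat black ink pad fills it from wall to wall (116 mm diameter); the pad's top is 18 mm above the tin's underside, 20 mm below the rim. Origin: centre of the underside, z up.
- lid: Loose round steel lid (0.18 kg) with a black knob, on the tin at the start. Origin: centre of its underside, z up. From the origin up: plug 108 mm diameter, 0 to 6 mm (inside the tin); flange 132 mm diameter, 6 to 12 mm (rests on the rim; origin then 32 mm above the tin's); stem 18 mm diameter, 12 to 25 mm; knob head 34 mm diameter, 25 to 42 mm.
- mat: Flat square black rubber mat, 180 x 180 mm, 4 mm thick, fixed to the bench. Origin: centre of its underside; its x and y axes run along its sides.
- hook: Fixed steel hook stand; origin at bench level below where the stamp hangs. The hook points along the stand's own -x, roughly towards the robot. Foot plate 140 x 90 mm, 8 mm high, x = -60 to 80 mm. Post 12 mm diameter, 150 mm high, at x = +55 mm. Bar 7 mm diameter, axis 150 mm above the bench, from the post to x = -30 mm, where it turns up.
- hook_tip (a point): Top of the hook's upturned end: 30 mm towards -x of the stand's origin, 12.5 mm above the bar's axis, 9 mm above the bar's top. The hanging stamp must go up 9 to 21 mm (about 15), then along the stand's -x by 50 mm, to come off.
- stamp: Loose hand stamp, 146 mm tall, 0.25 kg, base-heavy, hanging on the hook's bar by the eye in its handle, its underside then 57.5 mm above the bench. Origin: centre of the underside (rubber face), z up the handle, x along the bar. Base block 44 (x) x 40 (y) x 18 mm. Flat wooden handle 12 mm (x) x 34 mm (y), z = 18 to 146 mm. Eye: opening through it along x, 22 mm wide, z = 68 to 96 mm.
- stamp_tab (a point): Middle of the solid top tab of the stamp's handle, 121 mm above the stamp's origin: tab 12 (x) x 34 (y) mm, 25 mm up and 25 mm down from here, all above the hook's bar; free to be gripped.
- dispenser: Bystander: loose black tape dispenser, 70 x 180 mm, 102 mm high. Origin: centre of the underside.
- roll: Bystander: loose roll of clear tape lying flat, 90 mm diameter, 25 mm high. Origin: centre of the underside.
- pot: Bystander: loose grey pen pot, 72 mm diameter, 90 mm high, with pens up to 150 mm. Origin: centre of the underside.
Not all that is in view belongs to the job. There is more than one size of the stamp; the job needs the middle-sized. Leave any blue look-alike of the hook alone.

How it is judged:
On the way, in this order (a step that is already met when the one before it is completed fails the run):
1. the lid lies knob up on the mat, let go and at rest, while the stamp still hangs on the hook (horizontal distance between lid and mat below 0.045 m and z of lid in the frame of mat between 0.001 and 0.009 m and angle between lid's own z axis and vertical below 0.08 rad and contact force between the fingers and lid below 0.1 N and linear speed of lid below 0.02 m/s and angular speed of lid below 0.1 rad/s and horizontal distance between stamp and hook below 0.03 m), for 0.2 s.
2. the stamp is off the hook (horizontal distance between stamp and hook above 0.06 m), for 0.1 s.
At the end, for the whole second after the job is handed in: Stamp upright (0.08 rad) on its rubber face on the pad (centre within 35 mm of the tin's, underside 13 to 22 mm above the tin's), tin level; lid knob up and flat (0.08 rad) on the mat, centre within 45 mm of the mat's; both released and at rest (horizontal distance between lid and mat below 0.045 m and z of lid in the frame of mat between 0.001 and 0.009 m and angle between each of lid, stamp's own z axis and vertical below 0.08 rad and contact force between the fingers and lid below 0.1 N and linear speed of each of lid, stamp below 0.02 m/s and angular speed of each of lid, stamp below 0.1 rad/s and horizontal distance between stamp and tin below 0.035 m and z of stamp in the frame of tin between 0.013 and 0.022 m and angle between tin's own z axis and vertical below 0.05 rad and contact force between the fingers and stamp below 0.1 N); the robot touches nothing.
It fails at once if the lid is dropped (falls free faster than 0.5 m/s, about 13 mm) (contact force between the fingers and lid below 0.05 N and linear speed of lid above 0.5 m/s).
It fails at once if the stamp is dropped (falls free faster than 0.5 m/s, about 13 mm) (contact force between the fingers and stamp below 0.05 N and linear speed of stamp above 0.5 m/s).
It fails at once if the tin is shifted more than 40 mm (distance of tin from where it was at the start of the episode above 0.04 m).
It fails at once if the tape dispenser, tape roll or pen pot is moved more than 20 mm (distance of any of dispenser, roll, pot from where it was at the start of the episode above 0.02 m).
It also fails if it takes over 72 s, if anything falls off the work surface, if the arm or the gripper's body presses on something with over 40 N, if the wrist force passes 120 N, or if a joint passes its speed limit or range.

## Working session

There is one attempt and no reset: what is moved stays moved. The work goes in short steps, Python scripts to look and compute and a shell command to move; the robot and the scene stay as the last step left them, time stands still between calls to the robot, and variables do not carry over. Pictures are saved under pics/ and viewed, at most 10 in all, crops included, and the job is handed in when it is done.

```bash
mkdir -p pics; cat > h.py <<'E'
import numpy as np, cv2
from scipy.spatial.transform import Rotation as R
from cell import *
def cam(n):
    c=get_image(n); o=np.array(c["orientation"],float)
    M=o if o.shape==(3,3) else (R.from_rotvec(o).as_matrix() if o.size==3 else R.from_quat(o).as_matrix())
    c["M"]=M; c["p"]=np.array(c["position"]); return c
def ray(c,u,v):
    d=c["M"]@np.array([(u-c["cx"])/c["fx"],(v-c["cy"])/c["fy"],1]); return c["p"],d/np.linalg.norm(d)
def at_z(c,u,v,z):
    p,d=ray(c,u,v); return p+d*(z-p[2])/d[2]
def proj(c,X):
    q=c["M"].T@(np.array(X)-c["p"]); return np.array([c["fx"]*q[0]/q[2]+c["cx"],c["fy"]*q[1]/q[2]+c["cy"]])
def tri(rs):
    A=sum(np.eye(3)-np.outer(d,d) for p,d in rs); b=sum((np.eye(3)-np.outer(d,d))@p for p,d in rs)
    return np.linalg.solve(A,b)
def save(c,n): cv2.imwrite("pics/"+n,cv2.cvtColor(c["image"],cv2.COLOR_RGB2BGR))
def tool():
    s=observe(); return np.array(s["position"]),R.from_rotvec(s["ee_rot"]).as_matrix(),s
E
python3 - <<'E'
from h import *
np.set_printoptions(precision=3,suppress=True)
for n in ("scene","side"):
    c=cam(n); save(c,n+"0.png"); print(n,c["position"],c["orientation"],c["fx"])
    for l in ("tin","lid","mat","hook","hook_tip","stamp","stamp_tab","dispenser","roll","pot"):
        print(l,[(round(d["score"],2),np.round(np.array(d["point"])*[640,400],1)) for d in place_of(l,n)][:4])
print(tool())
E
```

```text
scene [1.099 0.521 1.045] [-1.259 -2.432  0.824] 475.60947604854016
tin [(0.68, array([204.9, 154.6]))]
lid [(0.93, array([204.6, 152.1]))]
mat [(0.91, array([269.2, 225.2]))]
hook [(0.79, array([345.3, 180. ])), (0.77, array([379.3, 248. ])), (0.76, array([465.2, 312.2]))]
hook_tip [(0.95, array([400. , 206.8])), (0.84, array([354.6, 135.6])), (0.76, array([492. , 267.4]))]
stamp [(0.92, array([380.5, 237. ])), (0.81, array([431.2, 226.9])), (0.67, array([424.8, 268.4]))]
stamp_tab [(0.95, array([443.2, 187.8])), (0.78, array([434.3, 252. ])), (0.65, array([384.9, 207.7])), (0.31, array([379.4, 239.1]))]
dispenser [(0.93, array([167.8, 219.9]))]
roll [(0.92, array([223.8, 282.5])), (0.7, array([165.9, 220.1]))]
pot [(0.66, array([316.5, 318.8])), (0.3, array([227.7, 283.2])), (0.19, array([268.3, 229.4]))]
side [-0.216  0.895  1.04 ] [-0.941  2.386 -1.139] 491.32907904348014
tin [(0.73, array([414.2, 192.2]))]
lid [(0.7, array([418. , 181.9])), (0.27, array([295.8, 287.9]))]
mat [(0.61, array([337.5, 220. ])), (0.51, array([417.6, 182.8]))]
hook [(0.95, array([295.7, 288.8])), (0.94
[... 387 characters left out ...]
[350.4, 168.9]))]
roll [(0.78, array([288.9, 199.9]))]
pot [(0.85, array([245.2, 238.4]))]
(array([ 0.259, -0.569,  0.227]), array([[ 0.91 ,  0.414,  0.   ],
       [ 0.414, -0.91 , -0.   ],
       [-0.   ,  0.   , -1.   ]]), {'clock': 1.1, 'joints': array([ 1.041,  0.434,  0.025,  1.573, -0.012,  1.134, -0.075]), 'dq': array([-0.   ,  0.   , -0.001, -0.001,  0.001,  0.001, -0.001]), 'joint_efforts': array([  0.   , -66.766,   0.984, -31.48 ,  -0.061,   0.033,   0.   ]), 'position': array([ 0.259, -0.569,  0.227]), 'ee_rot': array([3.07 , 0.665, 0.   ]), 'force': array([-1.104, -0.137,  0.844]), 'ft_torque': array([-0.014, -0.01 , -0.033]), 'gripper_force': 0.0, 'width': 1.0026562093112856})
```

View pics/scene0.png

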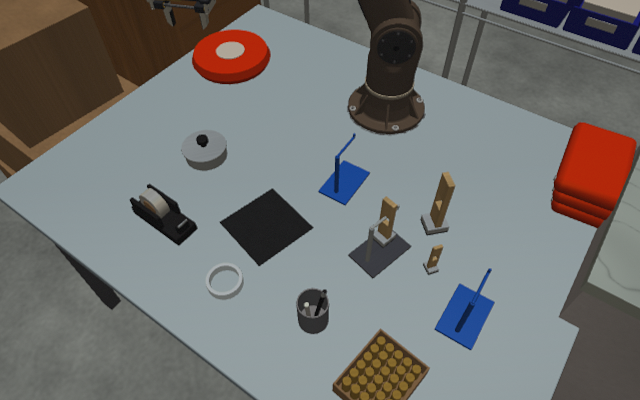

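View pics/side0.png

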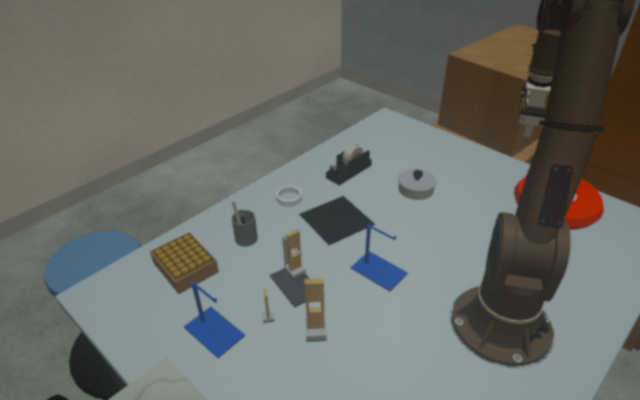

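```bash
python3 - <<'E'
from h import *
np.set_printoptions(precision=3,suppress=True)
a=cam("scene");b=cam("side")
def t(n,u,v): 
    X=tri([ray(a,*u),ray(b,*v)]); print(n,X,np.round(proj(a,X)-u,1))
t("tin",(204.9,154.6),(414.2,192.2));t("lid",(204.6,152.1),(418,181.9));t("mat",(269.2,225.2),(337.5,220))
for n,U,V in (("hook",[(345.3,180),(379.3,248),(465.2,312.2)],[(295.7,288.8),(379.4,272.7),(216.1,335.1)]),
 ("tip",[(400,206.8),(354.6,135.6),(492,267.4)],[(302.8,250.4),(214.3,298.4),(393.6,234.7)]),
 ("stamp",[(380.5,237),(431.2,226.9),(424.8,268.4)],[(293.7,272.7),(313.3,331.1),(266.7,320.1)]),
 ("tab",[(443.2,187.8),(434.3,252),(384.9,207.7)],[(291.3,243.5),(311.5,291.1),(265.3,297.6)])):
    for u in U:
        for v in V:
            X=tri([ray(a,*u),ray(b,*v)])
            if np.linalg.norm(proj(a,X)-u)<8: t(n+str(u)+str(v),u,v)
E
```

```text
tin [ 0.494 -0.336 -0.01 ] [1.2 2. ]
lid [ 0.495 -0.338  0.019] [-1.3 -2.3]
mat [ 0.583 -0.019 -0.001] [-0.7 -1.2]
hook(345.3, 180)(379.4, 272.7) [0.339 0.068 0.001] [0.5 0.7]
hook(379.3, 248)(295.7, 288.8) [ 0.477  0.267 -0.006] [1.2 1.6]
hook(465.2, 312.2)(216.1, 335.1) [ 0.514  0.521 -0.003] [0.4 0.5]
tip(400, 206.8)(302.8, 250.4) [0.445 0.277 0.161] [-1.8 -2.6]
tip(354.6, 135.6)(393.6, 234.7) [0.31  0.068 0.161] [-0.6 -1.1]
tip(492, 267.4)(214.3, 298.4) [0.482 0.523 0.165] [0. 0.]
stamp(380.5, 237)(293.7, 272.7) [0.483 0.267 0.054] [1.  1.4]
stamp(431.2, 226.9)(313.3, 331.1) [ 0.34   0.343 -0.004] [0.3 0.4]
stamp(424.8, 268.4)(266.7, 320.1) [ 0.46   0.392 -0.012] [1.6 1.9]
tab(443.2, 187.8)(291.3, 243.5) [0.412 0.349 0.252] [-3.1 -4.2]
tab(443.2, 187.8)(311.5, 291.1) [0.338 0.344 0.155] [1.1 1.4]
tab(434.3, 252)(265.3, 297.6) [0.459 0.395 0.076] [0.1 0.1]
tab(384.9, 207.7)(291.3, 243.5) [0.481 0.267 0.168] [2.  2.7]
```

The scene picture shows these candidates:
- **Stamps:** one hanging on the grey hook at about (387,220), a large one standing at (438,205), and a small one standing at (433,260).
- **Hooks:** the grey one at (380,250). Blue look-alikes are at (345,175) and (465,315).
- **Tin and lid:** only one, at (205,150). The red disc at (231,55) is something else.

I choose the hanging middle-sized stamp on the grey hook and check it in a crop.

```bash
python3 - <<'E'
from h import *
np.set_printoptions(precision=3,suppress=True)
i=cv2.imread("pics/scene0.png")[150:290,330:470]; j=cv2.imread("pics/side0.png")[220:360,230:370]
cv2.imwrite("pics/crop1.png",cv2.resize(np.hstack([i,j]),None,fx=2.8,fy=2.8,interpolation=cv2.INTER_CUBIC))
a=cam("scene");b=cam("side")
for n,u,v in (("disp",(167.8,219.9),(350.4,168.9)),("roll",(223.8,282.5),(288.9,199.9)),("pot",(316.5,318.8),(245.2,238.4))):
    print(n,tri([ray(a,*u),ray(b,*v)]))
print("disp ends",at_z(a,140,190,0.05),at_z(a,190,230,0.05))
E
```

```text
disp [ 0.73  -0.252  0.01 ]
roll [ 0.783  0.001 -0.006]
pot [0.732 0.244 0.006]
disp ends [ 0.721 -0.349  0.05 ] [ 0.738 -0.144  0.05 ]
```

```bash
python3 -m handwheel '[[1,-0.36,0,0,0,0],[1,-0.36,0,0,0,0],[1,-0.36,0,0,0,0],[1,-0.36,0,0,0,0],[1,-0.36,0,0,0,0],[1,-0.36,0,0,0,0],[1,-0.36,0,0,0,0],[1,-0.36,0,0,0,0]]' 1 30; python3 -m handwheel '[[1,-0.36,0,0,0,0],[1,-0.36,0,0,0,0],[1,-0.36,0,0,0,0],[1,-0.36,0,0,0,0],[0,0,0,0,0,0],[0,0,0,0,0,0],[0,0,0,0,0,0]]'
python3 - <<'E'
from h import *
np.set_printoptions(precision=3,suppress=True)
c=cam("wrist"); save(c,"w1.png"); p,M,s=tool(); print(p,M.T,c["p"],c["M"])
for l,z in (("lid",.032),("tin",0)):
    for d in place_of(l,"wrist")[:2]:
        u=np.array(d["point"])*[640,400]; print(l,d["score"],u,at_z(c,*u,z))
for l,z in (("lid",.044),):
    for d in trace(l,"wrist")[:1]:
        m=d["region"].astype(np.uint8); k=max(cv2.findContours(m,0,1)[0],key=cv2.contourArea)
        e=cv2.fitEllipse(k); print(d["score"],e,at_z(c,*e[0],.038))
E
```

```text
clock: 1.97
position: [0.3812, -0.4495, 0.2268]
ee_rot: [3.07, 0.665, 0.0]
force: [0.6, -0.0, -0.0]
width: 1.0
gripper_force: 0.0
clock: 2.55
position: [0.4409, -0.3915, 0.2267]
ee_rot: [3.07, 0.665, -0.001]
force: [0.6, -1.0, 0.5]
width: 1.001
gripper_force: 0.0
[ 0.441 -0.392  0.227] [[ 0.911  0.413 -0.001]
 [ 0.413 -0.911  0.   ]
 [-0.    -0.001 -1.   ]] [ 0.512 -0.36   0.385] [[ 0.414 -0.873 -0.259]
 [-0.91  -0.396 -0.119]
 [ 0.001  0.285 -0.958]]
lid 0.58 [288.192 114.52 ] [ 0.494 -0.334  0.032]
0.82 ((286.6587219238281, 110.65142059326172), (127.95526123046875, 134.08082580566406), 164.54391479492188) [ 0.497 -0.332  0.038]
```

View pics/crop1.png

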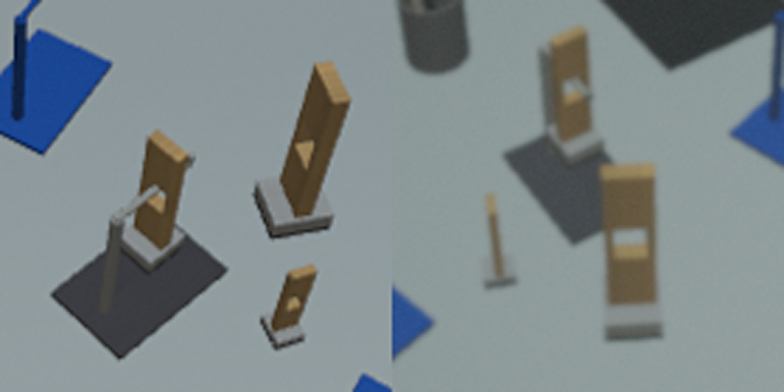

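View pics/w1.png

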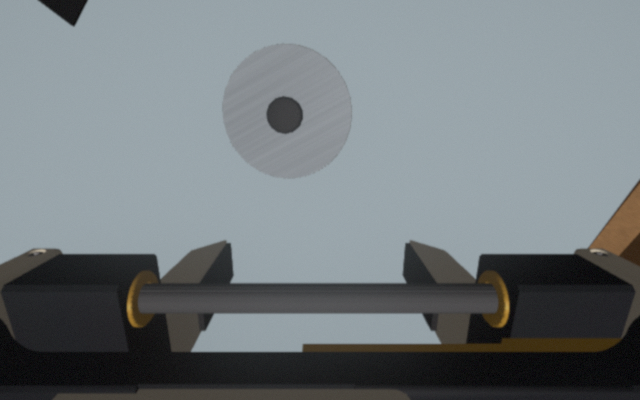

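The crop confirms that the middle-sized stamp is the one hanging on the grey hook. In the wrist picture the knob is at (285,114), and the lid's flange is centred at (287,111). The two agree, giving (0.4955, -0.334).

```bash
python3 -m handwheel '[[0.92,-0.37,0,0,0,0],[0.92,-0.37,0,0,0,0],[0.92,-0.37,0,0,0,0],[0.92,-0.37,0,0,0,0],[0,0,1,0,0,0],[0,0,1,0,0,0],[0,0,1,0,0,0],[0,0,1,0,0,0]]'; python3 -m handwheel '[[0,0,1,0,0,0],[0,0,1,0,0,0],[0,0,1,0,0,0],[0,0,0.7,0,0,0],[0,0,0.6,0,0,0],[0,0,0.4,0,0,0],[0,0,0,0,0,0],[0,0,0,0,0,0]]'
```

```text
clock: 3.42
position: [0.4959, -0.3341, 0.146]
ee_rot: [3.07, 0.664, 0.0]
force: [-0.2, -0.5, -0.4]
width: 1.0
gripper_force: 0.0
clock: 4.08
position: [0.4962, -0.3338, 0.0528]
ee_rot: [-3.07, -0.665, 0.0]
force: [0.3, 0.1, -0.5]
width: 1.0
gripper_force: 0.0
```

```bash
python3 -m handwheel '[[0,0,0.15,0,0,0],[0,0,0,0,0,0],[0,0,0,0,0,0],[0,0,0,0,0,0],[0,0,0,0,0,0],[0,0,0,0,0,0],[0,0,0,0,0,0],[0,0,0,0,0,0]]' 0 35;  python3 -m handwheel '[[0,0,-0.3,0,0,0],[0,0,-0.5,0,0,0],[0,0,-0.5,0,0,0],[0,0,-1,0,0,0],[0,0,-1,0,0,0],[0,0,-1,0,0,0],[0,0,0,0,0,0],[0,0,0,0,0,0]]'
python3 - <<'E'
from h import *
np.set_printoptions(precision=3,suppress=True)
c=cam("wrist"); save(c,"w2.png"); s=cam("scene"); save(s,"s2.png");b=cam("side")
for n,k in (("scene",s),("side",b)):
  for d in trace("mat",n)[:2]:
    m=d["region"].astype(np.uint8); q=max(cv2.findContours(m,0,1)[0],key=cv2.contourArea)
    W=np.array([at_z(k,*x[0],.004)[:2] for x in q],np.float32); print(n,d["score"],cv2.minAreaRect(W))
E
```

```text
clock: 4.75
position: [0.4962, -0.3336, 0.0498]
ee_rot: [3.07, 0.665, 0.0]
force: [-0.8, -0.2, -0.1]
width: 0.468
gripper_force: 0.0
clock: 5.42
position: [0.497, -0.3341, 0.1375]
ee_rot: [3.068, 0.665, 0.004]
force: [-0.3, 0.1, -2.6]
width: 0.362
gripper_force: 35.0
scene 0.89 ((0.5901484489440918, -0.021098412573337555), (0.1845191866159439, 0.18184812366962433), 75.21084594726562)
side 0.97 ((0.5875481963157654, -0.022127017378807068), (0.17832787334918976, 0.18458141386508942), 75.984130859375)
```

View pics/w2.png

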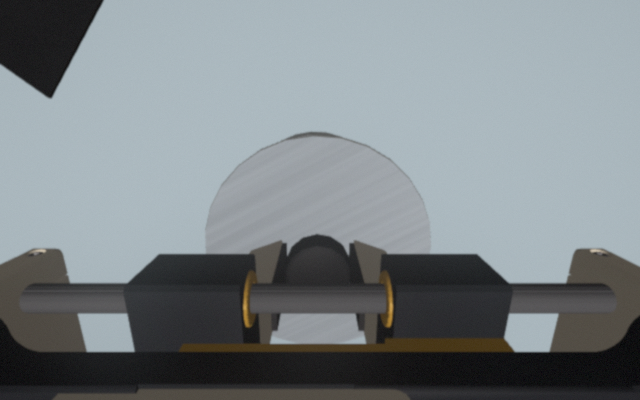

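Lid is held: 33 mm opening, 35 N, and the wrist view shows the flange level below. Next, over to the mat.

```bash
python3 -m handwheel '[[0.4,-0.45,0,0,0,0],[0.8,-0.95,0,0,0,0],[0.8,-0.95,0,0,0,0],[0.8,-0.95,0,0,0,0],[0.8,-0.95,0,0,0,0],[0.8,-0.95,0,0,0,0],[0.8,-0.95,0,0,0,0],[0.8,-0.95,0,0,0,0]]';  python3 -m handwheel '[[0.8,-0.95,0,0,0,0],[0.8,-0.95,0,0,0,0],[0.8,-0.95,0,0,0,0],[0.8,-0.95,0,0,0,0],[0.8,-0.95,0,0,0,0],[0.6,-0.55,0,0,0,0],[0,0,0.5,0,0,0],[0,0,0,0,0,0]]'
python3 - <<'E'
from h import *
np.set_printoptions(precision=4,suppress=True)
c=cam("wrist"); save(c,"w3.png"); p,M,s=tool(); print(p,s["force"],s["gripper_force"])
d=trace("lid","wrist"); print([x["score"] for x in d][:3])
m=d[0]["region"].astype(np.uint8); k=max(cv2.findContours(m,0,1)[0],key=cv2.contourArea); x,y,w,h=cv2.boundingRect(k); print(x,y,w,h)
# predicted flange outline vs assumed offset of lid origin below TCP
t=np.linspace(0,6.283,200)
for o in (.014,.018,.021,.024,.028):
    P=np.array([proj(c,p+[.066*np.cos(a),.066*np.sin(a),-o+.010]) for a in t]); print(o,P.min(0),P.max(0))
E
```

```text
clock: 6.33
position: [0.5466, -0.1522, 0.1353]
ee_rot: [-3.069, -0.666, 0.001]
force: [0.6, -0.3, -2.2]
width: 0.361
gripper_force: 35.0
clock: 7.0
position: [0.5855, -0.0179, 0.1238]
ee_rot: [-3.068, -0.67, 0.004]
force: [-1.0, -1.4, -2.5]
width: 0.36
gripper_force: 35.0
[ 0.5852 -0.0195  0.1243] [-0.5352 -0.2505 -3.2833] 34.998600482940674
[0.59]
205 136 226 148
0.014 [198.1523 135.3887] [440.1779 357.177 ]
0.018 [200.7093 134.7499] [437.5693 352.4181]
0.021 [202.5566 134.2903] [435.6847 348.9666]
0.024 [204.3466 133.8463] [433.8587 345.6114]
0.028 [206.6485 133.2775] [431.5102 341.2806]
```

```bash
python3 -m handwheel '[[0.1,0.05,1,0,0,0],[0,0,1,0,0,0],[0,0,0.9,0,0,0],[0,0,0.6,0,0,0],[0,0,0.4,0,0,0],[0,0,0.2,0,0,0],[0,0,0,0,0,0]]';  python3 -m handwheel '[[0,0,0.15,0,0,0],[0,0,0.1,0,0,0],[0,0,0,0,0,0]]';
```

```text
clock: 7.68
position: [0.5885, -0.0206, 0.0433]
ee_rot: [3.071, 0.664, -0.001]
force: [-0.2, 0.2, -2.3]
width: 0.359
gripper_force: 35.0
clock: 7.93
position: [0.589, -0.0202, 0.039]
ee_rot: [3.07, 0.665, 0.001]
force: [0.0, -1.2, -1.8]
width: 0.363
gripper_force: 35.0
```

```bash
for i in 1 ; do python3 -m handwheel '[[0,0,0.12,0,0,0],[0,0,0.1,0,0,0],[0,0,0,0,0,0]]'; python3 -m handwheel '[[0,0,0.1,0,0,0],[0,0,0,0,0,0]]';python3 -m handwheel '[[0,0,0.1,0,0,0],[0,0,0,0,0,0]]'; done
```

```text
clock: 8.18
position: [0.5886, -0.0202, 0.0341]
ee_rot: [3.07, 0.665, -0.0]
force: [0.2, 0.3, -2.0]
width: 0.36
gripper_force: 35.0
clock: 8.35
position: [0.5886, -0.0201, 0.032]
ee_rot: [3.07, 0.665, -0.0]
force: [0.7, -0.0, -2.5]
width: 0.36
gripper_force: 35.0
clock: 8.52
position: [0.589, -0.0202, 0.0306]
ee_rot: [3.07, 0.665, 0.001]
force: [-0.2, -0.3, 1.2]
width: 0.358
gripper_force: 35.0
```

Contact at 0.0305 as predicted. Next: seat, release, rise.

```bash
python3 -m handwheel '[[0,0,0.03,0,0,0],[0,0,0,0,0,0]]'; python3 -m handwheel '[[0,0,0,0,0,0],[0,0,0,0,0,0],[0,0,0,0,0,0],[0,0,0,0,0,0],[0,0,0,0,0,0],[0,0,-0.5,0,0,0],[0,0,-1,0,0,0],[0,0,-1,0,0,0]]' 0.85; python3 -m handwheel '[[0,0,-1,0,0,0],[0,0,-1,0,0,0],[0,0,-1,0,0,0],[0,0,-1,0,0,0],[0,0,-1,0,0,0],[0,0,-1,0,0,0],[0,0,-1,0,0,0],[0,0,-1,0,0,0]]' 
python3 - <<'E'
from h import *
np.set_printoptions(precision=4,suppress=True)
p,M,s=tool(); print(p,M.T)
a=cam("scene");save(a,"s3.png");b=cam("side");save(b,"d3.png")
i=a["image"][110:310,190:470]; cv2.imwrite("pics/s3c.png",cv2.resize(i[:,:,::-1],None,fx=2.8,fy=2.8))
q={}
for l in ("hook","hook_tip","stamp","stamp_tab","lid"):
  for n,k in (("scene",a),("side",b)):
    q[l,n]=[(round(d["score"],2),np.round(np.array(d["point"])*[640,400],1)) for d in place_of(l,n)][:4]
    print(l,n,q[l,n])
E
```

```text
clock: 8.68
position: [0.589, -0.0201, 0.0305]
ee_rot: [3.07, 0.665, 0.001]
force: [-2.7, 0.4, 8.3]
width: 0.358
gripper_force: 35.0
clock: 9.35
position: [0.5882, -0.0201, 0.0803]
ee_rot: [-3.07, -0.665, 0.003]
force: [0.7, 0.7, 0.8]
width: 0.837
gripper_force: 0.0
clock: 10.02
position: [0.5885, -0.0201, 0.2416]
ee_rot: [3.07, 0.665, 0.001]
force: [-0.1, -0.7, -0.5]
width: 0.849
gripper_force: 0.0
[ 0.5885 -0.0201  0.2416] [[ 0.9103  0.414   0.0005]
 [ 0.414  -0.9103  0.0002]
 [ 0.0005  0.     -1.    ]]
hook scene [(0.77, array([344.9, 178.8])), (0.62, array([464.6, 309.2])), (0.6, array([381.2, 247.6]))]
hook side [(0.95, array([294.9, 290.3])), (0.86, array([380.1, 275.4])), (0.84, array([214.1, 333.2])), (0.75, array([248.5, 239. ]))]
hook_tip scene [(0.89, array([490.2, 267. ])), (0.63, array([354. , 135.7]))]
hook_tip side [(0.93, array([303.2, 251.7])), (0.91, array([393.5, 232.2])), (0.88, array([213.1, 299.3]))]
stamp scene [(0.84, array([429.7, 264.7])), (0.8, array([433.8, 225.7])), (0.6, array([376.4, 235.8]))]
stamp side [(0.88, array([315.5, 327.9])), (0.75, array([296.8, 271.8])), (0.71, array([270.4, 319.3]))]
stamp_tab scene [(0.9, array([446.5, 190. ])), (0.77, array([432.5, 249.6])), (0.73, array([385.6, 207.6]))]
stamp_tab side [(0.93, array([314.1, 288.8])), (0.76, array([265.3, 296.4]))]
lid scene [(0.86, array([265.2, 222.4]))]
lid side [(0.55, array([338.9, 219.6]))]
```

View pics/s3c.png

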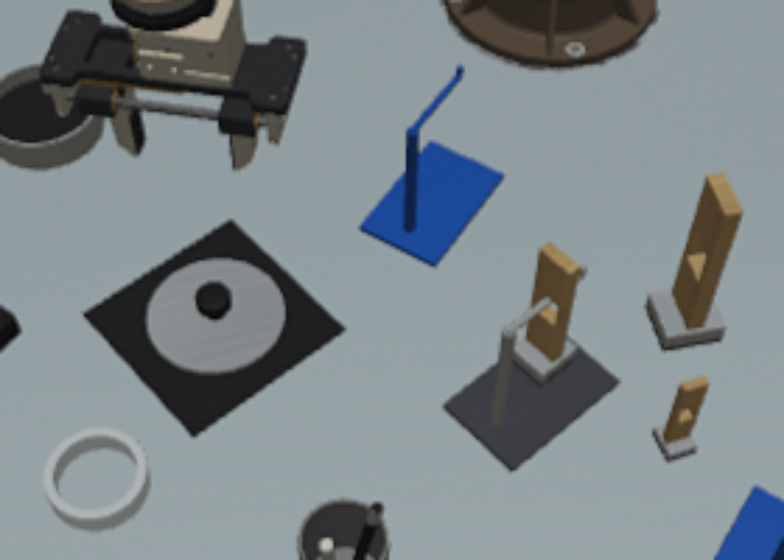

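The lid lies flat and centred on the mat, knob up. In full-frame pixels it is centred at about (267,222). The tin is open at (205,150), and the stamp still hangs at (387,215). Next I go above and short of the stamp and turn the closing line along the bar.

```bash
python3 -m handwheel '[[-0.06,-1,-0.4,0,0,0],[-0.06,-1,-0.4,0,0,0],[-0.06,-1,-0.4,0,0,0],[-0.06,-1,-0.4,0,0,0],[-0.06,-1,-0.4,0,0,0],[-0.06,-1,-0.4,0,0,0],[-0.06,-1,0,0,0,0],[-0.06,-1,0,0,0,0]]' 1; python3 -m handwheel '[[-0.06,-1,0,0,0,0],[-0.06,-1,0,0,0,0],[-0.06,-1,0,0,0,0],[-0.06,-1,0,0,0,0],[-0.06,-1,0,0,0,0],[0,0,0,0,0,-1],[0,0,0,0,0,-1],[0,0,0,0,0,-1]]'; python3 -m handwheel '[[0,0,0,0,0,-1],[0,0,0,0,0,-1],[0,0,0,0,0,-1],[0,0,0,0,0,-1],[0,0,0,0,0,-1],[0,0,0,0,0,-1],[0,0,0,0,0,-1],[0,0,0,0,0,-1]]' ; python3 -m handwheel '[[0,0,0,0,0,-1],[0,0,0,0,0,0],[0,0,0,0,0,0]]'
python3 - <<'E'
from h import *
np.set_printoptions(precision=4,suppress=True)
p,M,s=tool(); print(p,M.T,s["joints"])
a=cam("scene")
f=lambda x,y:at_z(a,x/2.8+190,y/2.8+110,.008)
L,B,Rt=f(443,407),f(513,470),f(619,381); v=Rt-B; w=L-B
print("plate",L,B,Rt,np.linalg.norm(v),np.linalg.norm(w),np.degrees([np.arctan2(-v[1],-v[0]),np.arctan2(-w[1],-w[0])]))
c=cam("wrist"); save(c,"w4.png")
for l,z in (("stamp_tab",.1785),("hook_tip",.1625),("hook",0),("stamp",.0575)):
    for d in place_of(l,"wrist")[:3]:
        u=np.array(d["point"])*[640,400]; print(l,d["score"],u,at_z(c,*u,z))
E
```

```text
clock: 11.28
position: [0.5135, 0.1224, 0.2882]
ee_rot: [-3.07, -0.665, -0.001]
force: [-0.2, -0.1, -0.7]
width: 1.003
gripper_force: 0.0
clock: 11.95
position: [0.4666, 0.2105, 0.2876]
ee_rot: [2.982, 0.989, -0.0]
force: [-0.4, 0.3, 0.4]
width: 1.002
gripper_force: 0.0
clock: 12.62
position: [0.4669, 0.21, 0.2875]
ee_rot: [-2.595, -1.771, 0.0]
force: [0.4, -0.1, 0.4]
width: 1.002
gripper_force: 0.0
clock: 12.87
position: [0.4669, 0.21, 0.2876]
ee_rot: [-2.536, -1.854, 0.0]
force: [0.3, -0.8, 0.2]
width: 1.0
gripper_force: 0.0
[0.4669 0.21   0.2876] [[ 0.3038  0.9527 -0.0002]
 [ 0.9527 -0.3038 -0.0002]
 [-0.0003 -0.0001 -1.    ]] [-0.2091  0.2341 -0.3898  1.7261  0.0947  1.2001 -0.9323]
plate [0.5473 0.2123 0.008 ] [0.5658 0.2976 0.008 ] [0.4314 0.329  0.008 ] 0.1379791974184079 0.08724149297507504 [-13.1463  77.7233]
stamp_tab 0.78 [115.008  98.68 ] [0.3419 0.3388 0.1785]
stamp_tab 0.75 [248.192   2.72 ] [0.4655 0.3689 0.1785]
stamp_tab 0.6 [311.68 132.  ] [0.4811 0.2675 0.1785]
hook_tip 0.7 [266.368 133.   ] [0.4432 0.2776 0.1625]
hook 0.96 [308.8 122.8] [0.4745 0.2697 0.    ]
hook 0.96 [266.304 277.88 ] [ 0.34    0.0695 -0.    ]
stamp 0.9 [260.096  25.32 ] [0.4584 0.3839 0.0575]
stamp 0.58 [309.888 125.92 ] [0.4767 0.2677 0.0575]
stamp 0.58 [192.   102.08] [0.3565 0.3338 0.0575]
```

View pics/w4.png

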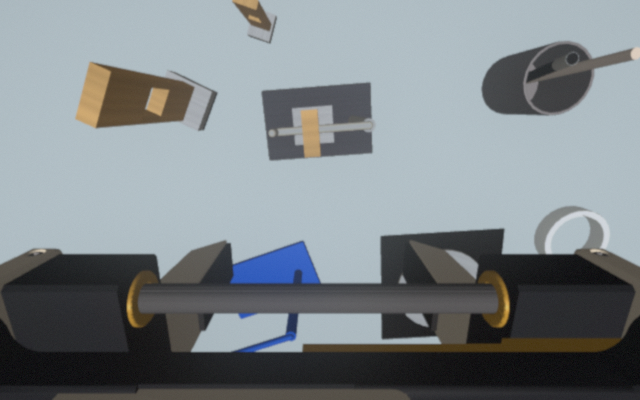

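The wrist view shows the hanging stamp's tab centred at (312,133), with the bar running from (272,133) to (370,125). That puts the bar heading at about -13°. The large and small stamps are at (140,95) and (258,20), well clear of the fingers.

```bash
python3 -m handwheel '[[0,0,0,0,0,-0.6],[0,0,0,0,0,-0.57],[1,0.02,0,0,0,0],[1,0.02,0,0,0,0],[1,0.02,0,0,0,0],[0,0,0.6,0,0,0],[0,0,0.6,0,0,0],[0,0,0,0,0,0]]'
python3 - <<'E'
from h import *
np.set_printoptions(precision=4,suppress=True)
p,M,s=tool(); print(p,M.T,s["force"])
c=cam("wrist"); save(c,"w5.png"); print(proj(c,[.4815,.268,.2035]))
E
```

```text
clock: 13.83
position: [0.4805, 0.2679, 0.2615]
ee_rot: [-2.456, -1.958, 0.006]
force: [-0.2, -0.3, 0.3]
width: 1.004
gripper_force: 0.0
[0.4805 0.2679 0.2615] [[ 0.2225  0.9749 -0.0025]
 [ 0.9749 -0.2225 -0.0025]
 [-0.003  -0.0019 -1.    ]] [-0.1845 -0.306   0.2754]
[318.0209 221.5789]
```

View pics/w5.png

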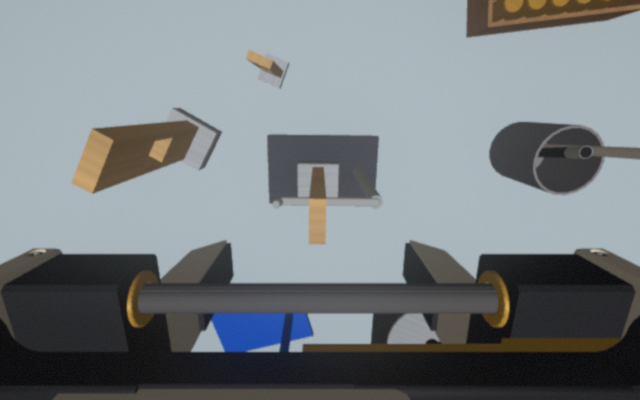

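The tab top is at about (317,220), against a predicted (318,222), and the bar is level in the picture, so it is aligned. I descend and grip.

```bash
python3 -m handwheel '[[0.05,0,1,0,0,0],[0,0,1,0,0,0],[0,0,1,0,0,0],[0,0,0.8,0,0,0],[0,0,0.5,0,0,0],[0,0,0.2,0,0,0],[0,0,0,0,0,0],[0,0,0,0,0,0]]'; python3 -m handwheel '[[0,0,0,0,0,0],[0,0,0,0,0,0],[0,0,0,0,0,0],[0,0,0,0,0,0],[0,0,0,0,0,0],[0,0,0,0,0,0],[0,0,0,0,0,0],[0,0,0,0,0,0]]' 0 40;python3 -m handwheel '[[0,0,0,0,0,0],[0,0,0,0,0,0],[0,0,0,0,0,0],[0,0,0,0,0,0],[0,0,0,0,0,0],[0,0,0,0,0,0]]'
```

```text
clock: 14.55
position: [0.4822, 0.2696, 0.1746]
ee_rot: [2.457, 1.958, 0.002]
force: [0.2, -0.1, -0.6]
width: 0.999
gripper_force: 0.0
clock: 15.22
position: [0.4817, 0.2693, 0.1737]
ee_rot: [2.456, 1.958, -0.0]
force: [0.7, -1.0, 0.3]
width: 0.469
gripper_force: 0.0
clock: 15.72
position: [0.4816, 0.2694, 0.1737]
ee_rot: [-2.456, -1.958, 0.0]
force: [-0.4, 0.4, 0.7]
width: 0.13
gripper_force: 40.0
```

Gripped at 12 mm, 40 N. I lift 15 mm, then draw along the stand's -x.

```bash
python3 -m handwheel '[[0,0,-0.25,0,0,0],[0,0,-0.25,0,0,0],[0,0,-0.25,0,0,0],[0,0,0,0,0,0],[0,0,0,0,0,0]]'; python3 -m handwheel '[[0,-0.3,0,0,0,0],[0,-0.4,0,0,0,0],[0,0,0,0,0,0]]'
```

```text
clock: 16.13
position: [0.482, 0.2694, 0.1892]
ee_rot: [2.456, 1.958, 0.001]
force: [-0.5, 0.1, -2.7]
width: 0.128
gripper_force: 40.0
clock: 16.38
position: [0.4658, 0.2731, 0.1885]
ee_rot: [-2.454, -1.96, 0.002]
force: [-1.1, 0.1, -3.1]
width: 0.128
gripper_force: 40.0
```

```bash
python3 -m handwheel '[[0,-0.5,0,0,0,0],[0,-0.5,0,0,0,0],[0,-0.5,0,0,0,0],[0,-0.5,0,0,0,0],[0,-0.5,0,0,0,0],[0,-0.5,0,0,0,0],[0,-0.2,0,0,0,0],[0,0,0,0,0,0]]'; python3 -m handwheel '[[0,0,-0.7,0,0,0],[0,0,-1,0,0,0],[0,0,-1,0,0,0],[0,0,-1,0,0,0],[0,0,-1,0,0,0],[0,0,-1,0,0,0],[0,0,-1,0,0,0],[0,0,-0.5,0,0,0]]'
python3 - <<'E'
from h import *
np.set_printoptions(precision=4,suppress=True)
p,M,s=tool(); print(p,M.T,s["force"],s["joints"])
a=cam("scene");save(a,"s6.png");b=cam("side");save(b,"d6.png")
cv2.imwrite("pics/m6.png",cv2.resize(np.vstack([a["image"][40:320,150:550],b["image"][100:380,150:550]])[:,:,::-1],None,fx=1.05,fy=1.05))
for n,k in (("scene",a),("side",b)):
  for l in ("tin","lid"):
    for d in trace(l,n)[:1]:
      q=max(cv2.findContours(d["region"].astype(np.uint8),0,1)[0],key=cv2.contourArea); e=cv2.fitEllipse(q)
      pt=[(round(x["score"],2),np.array(x["point"])*[640,400]) for x in place_of(l,n)][:1]
      print(n,l,d["score"],e,pt,[at_z(k,*x[1],0 if l=="tin" else .004) for x in pt])
  # tin outline: fit rim+underside
  d=trace("tin",n)
  if d:
    q=max(cv2.findContours(d[0]["region"].astype(np.uint8),0,1)[0],key=cv2.contourArea); h=cv2.convexHull(q)[:,0].astype(float)
    from scipy.optimize import minimize
    t=np.linspace(0,2*np.pi,60)
    def cost(xy):
        P=np.array([proj(k,[xy[0]+.062*np.cos(A),xy[1]+.062*np.sin(A),z]) for z in (0,.038) for A in t],np.float32)
        H=cv2.convexHull(P); return np.mean([cv2.pointPolygonTest(H,(float(u),float(v)),True)**2 for u,v in h])
    r=minimize(cost,[.495,-.334],method="Nelder-Mead"); print(n,"tinfit",r.x,r.fun)
E
```

```text
clock: 17.05
position: [0.4044, 0.2871, 0.1889]
ee_rot: [2.455, 1.96, 0.0]
force: [-0.5, 0.5, -2.6]
width: 0.126
gripper_force: 40.0
clock: 17.72
position: [0.4066, 0.287, 0.3351]
ee_rot: [2.457, 1.957, 0.005]
force: [1.4, 0.0, -1.9]
width: 0.13
gripper_force: 40.0
[0.4066 0.287  0.3351] [[ 0.2234  0.9747  0.0023]
 [ 0.9747 -0.2234  0.0022]
 [ 0.0026  0.0017 -1.    ]] [ 1.3984  0.0343 -1.9453] [-0.3416  0.1851 -0.4515  1.6729  0.0841  1.2996 -1.034 ]
scene tin 0.76 ((205.12911987304688, 150.6194610595703), (37.469417572021484, 42.917137145996094), 77.38528442382812) [(0.57, array([207.296, 156.   ]))] [array([ 0.4952, -0.3267,  0.    ])]
scene lid 0.56 ((266.3617248535156, 222.26393127441406), (39.60701370239258, 47.75368881225586), 81.92711639404297) [(0.75, array([266.688, 225.2  ]))] [array([ 0.5917, -0.018 ,  0.004 ])]
scene tinfit [ 0.4931 -0.3323] 0.35611077850270284
side tin 0.95 ((415.8941345214844, 184.85145568847656), (28.904016494750977, 37.559242248535156), 92.60175323486328) [(0.96, array([415.104, 189.68 ]))] [array([ 0.4913, -0.3281,  0.    ])]
side lid 0.66 ((335.9520568847656, 217.13458251953125), (26.434947967529297, 40.828651428222656), 88.18079376220703) [(0.65, array([338.304, 220.68 ]))] [array([ 0.576 , -0.0186,  0.004 ])]
side tinfit [ 0.4937 -0.3323] 0.10881168613003062
```

View pics/m6.png

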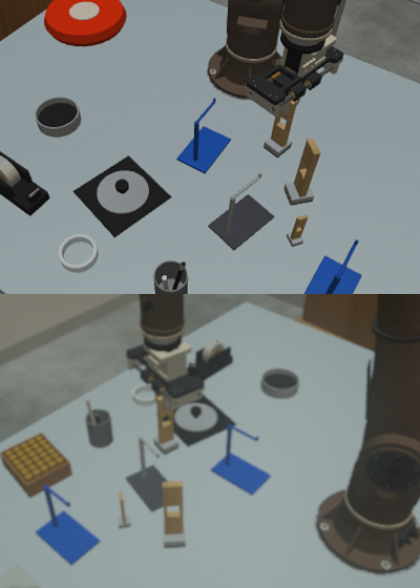

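The stamp is held upright and off the hook, with its base at about (278,146) in the upper half. The other objects are undisturbed. Both cameras fit the tin at (0.4935, -0.332). I carry the stamp across at this height.

```bash
python3 -m handwheel '[[-0.4,0.15,0,0,0,0],[-0.9,0.34,0,0,0,0],[-0.9,0.34,0,0,0,0],[-0.9,0.34,0,0,0,0],[-0.9,0.34,0,0,0,0],[-0.9,0.34,0,0,0,0],[-0.9,0.34,0,0,0,0],[-0.9,0.34,0,0,0,0]]'; python3 -m handwheel '[[-0.9,0.34,0,0,0,0],[-0.9,0.34,0,0,0,0],[-0.9,0.34,0,0,0,0],[-0.9,0.34,0,0,0,0],[-0.9,0.34,0,0,0,0],[-0.9,0.34,0,0,0,0],[-0.9,0.34,0,0,0,0],[-0.9,0.34,0,0,0,0]]';python3 -m handwheel '[[-0.9,0.34,0,0,0,0],[-0.9,0.34,0,0,0,0],[-0.9,0.34,0,0,0,0],[-0.9,0.34,0,0,0,0],[-0.9,0.34,0,0,0,0],[-0.9,0.34,0,0,0,0],[-0.9,0.34,0,0,0,0],[-0.9,0.34,0,0,0,0]]'; python3 -m handwheel '[[-0.9,0.34,0,0,0,0],[-0.9,0.34,0,0,0,0],[-0.9,0.34,0,0,0,0],[-0.9,0.34,0,0,0,0],[-0.9,0.34,0,0,0,0],[-0.9,0.34,0,0,0,0],[-0.9,0.34,0,0,0,0],[-0.9,0.34,0,0,0,0]]'; python3 -m handwheel '[[-0.7,0.3,0,0,0,0],[-0.3,0.1,0,0,0,0],[0,0,0,0,0,0],[0,0,0,0,0,0]]'
python3 -c "
from h import *
p,M,s=tool();print(p,M.T,(np.array([.4935,-.332,.15])-p)@M/.02)"
```

```text
clock: 18.98
position: [0.4251, 0.1432, 0.3328]
ee_rot: [2.457, 1.958, 0.0]
force: [-0.3, 0.5, -1.6]
width: 0.125
gripper_force: 40.0
clock: 19.65
position: [0.4458, -0.0093, 0.3328]
ee_rot: [2.457, 1.958, 0.0]
force: [0.8, 0.1, -2.1]
width: 0.128
gripper_force: 40.0
clock: 20.32
position: [0.4666, -0.1617, 0.3328]
ee_rot: [2.457, 1.958, -0.0]
force: [-0.1, 0.3, -3.1]
width: 0.132
gripper_force: 40.0
clock: 20.98
position: [0.4874, -0.3141, 0.3327]
ee_rot: [-2.457, -1.958, 0.0]
force: [0.4, 0.4, -1.8]
width: 0.133
gripper_force: 40.0
clock: 21.32
position: [0.4911, -0.3336, 0.3326]
ee_rot: [-2.456, -1.958, -0.0]
force: [-0.1, 0.4, -2.0]
width: 0.127
gripper_force: 40.0
[ 0.49107078 -0.33358403  0.33255212] [[ 2.22914140e-01  9.74837902e-01  5.93052990e-04]
 [ 9.74838033e-01 -2.22913895e-01 -4.52637086e-04]
 [-3.09048035e-04  6.79029817e-04 -9.99999722e-01]] [0.09887068 0.10488117 9.12761993]
```

```bash
python3 -m handwheel '[[0.1,0.1,0.5,0,0,0],[0,0,1,0,0,0],[0,0,1,0,0,0],[0,0,1,0,0,0],[0,0,1,0,0,0],[0,0,1,0,0,0],[0,0,1,0,0,0],[0,0,0.8,0,0,0]]'; python3 -m handwheel '[[0,0,0.8,0,0,0],[0,0,0.5,0,0,0],[0,0,0.4,0,0,0],[0,0,0.3,0,0,0],[0,0,0,0,0,0]]'; python3 -m handwheel '[[0,0,0.1,0,0,0],[0,0,0.1,0,0,0],[0,0,0,0,0,0]]'
```

```text
clock: 21.98
position: [0.4935, -0.3305, 0.1848]
ee_rot: [-2.453, -1.96, -0.0]
force: [0.7, 0.5, -1.5]
width: 0.125
gripper_force: 40.0
clock: 22.4
position: [0.4935, -0.3319, 0.1458]
ee_rot: [-2.455, -1.958, 0.001]
force: [-0.2, 0.1, -2.1]
width: 0.13
gripper_force: 40.0
clock: 22.65
position: [0.494, -0.3327, 0.143]
ee_rot: [2.456, 1.958, 0.0]
force: [-0.4, 0.6, -2.7]
width: 0.128
gripper_force: 40.0
```

```bash
python3 -m handwheel '[[0,0,0.1,0,0,0],[0,0,0.1,0,0,0],[0,0,0,0,0,0]]'; python3 -m handwheel '[[0,0,0.1,0,0,0],[0,0,0,0,0,0]]'; python3 -m handwheel '[[0,0,0.07,0,0,0],[0,0,0,0,0,0]]'
```

```text
clock: 22.9
position: [0.4936, -0.3325, 0.1385]
ee_rot: [-2.456, -1.958, 0.0]
force: [-0.6, 0.3, -1.7]
width: 0.129
gripper_force: 40.0
clock: 23.07
position: [0.4936, -0.3325, 0.1364]
ee_rot: [-2.456, -1.958, 0.0]
force: [-0.7, 0.3, -1.7]
width: 0.129
gripper_force: 40.0
clock: 23.23
position: [0.4936, -0.3325, 0.1351]
ee_rot: [-2.456, -1.958, 0.0]
force: [-0.3, 0.7, -2.2]
width: 0.13
gripper_force: 40.0
```

```bash
python3 -m handwheel '[[0,0,0.06,0,0,0],[0,0,0,0,0,0]]'; python3 -m handwheel '[[0,0,0.05,0,0,0],[0,0,0,0,0,0]]'
```

```text
clock: 23.4
position: [0.4939, -0.3328, 0.1344]
ee_rot: [2.456, 1.958, 0.0]
force: [-0.2, -0.7, 0.6]
width: 0.133
gripper_force: 40.0
clock: 23.57
position: [0.494, -0.3329, 0.1344]
ee_rot: [2.456, 1.957, 0.001]
force: [-2.7, 1.5, 9.5]
width: 0.128
gripper_force: 40.0
```

Contact at 0.1344, where 0.1342 was predicted. Next: release and rise.

```bash
python3 -m handwheel '[[0,0,0,0,0,0],[0,0,0,0,0,0],[0,0,0,0,0,0],[0,0,0,0,0,0],[0,0,0,0,0,0],[0,0,0,0,0,0],[0,0,0,0,0,0],[0,0,0,0,0,0]]' 0.8; python3 -m handwheel '[[0,0,-0.5,0,0,0],[0,0,-1,0,0,0],[0,0,-1,0,0,0],[0,0,-1,0,0,0],[0,0,-1,0,0,0],[0,0,-1,0,0,0],[0,0,0,0,0,0],[0,0,0,0,0,0]]'
python3 - <<'E'
from h import *
a=cam("scene");b=cam("side")
r=lambda x:cv2.resize(x,None,fx=2.7,fy=2.7)
cv2.imwrite("pics/m9.png",r(np.hstack([a["image"][90:270,140:320],b["image"][90:270,310:420]]))[:,:,::-1])
np.set_printoptions(precision=3,suppress=True)
print(proj(a,[.494,-.333,.018]),proj(a,[.494,-.333,.164]),proj(b,[.494,-.333,.018]),proj(b,[.494,-.333,.164]))
for n,k in (("scene",a),("side",b)):
  for l,z in (("stamp",.018),("stamp_tab",.139),("tin",0),("lid",.004)): print(n,l,[(round(d["score"],2),at_z(k,*(np.array(d["point"])*[640,400]),z)) for d in place_of(l,n)])
E
```

```text
clock: 24.23
position: [0.4937, -0.3325, 0.1331]
ee_rot: [-2.456, -1.958, 0.0]
force: [1.0, -0.7, -1.0]
width: 0.66
gripper_force: 0.0
clock: 24.9
position: [0.4944, -0.3329, 0.245]
ee_rot: [2.454, 1.957, 0.002]
force: [-0.5, -0.4, -0.9]
width: 0.803
gripper_force: 0.0
[204.869 150.714] [194.279 113.53 ] [415.831 184.616] [420.719 148.977]
scene stamp [(0.82, array([0.467, 0.389, 0.018])), (0.7, array([ 0.494, -0.351,  0.018])), (0.64, array([0.346, 0.353, 0.018]))]
scene stamp_tab [(0.75, array([0.315, 0.349, 0.139])), (0.71, array([0.495, 0.394, 0.139])), (0.68, array([ 0.493, -0.336,  0.139]))]
scene tin [(0.78, array([ 0.497, -0.336,  0.   ]))]
scene lid [(0.7, array([ 0.588, -0.013,  0.004]))]
side stamp [(0.78, array([0.439, 0.406, 0.018])), (0.73, array([ 0.499, -0.323,  0.018])), (0.67, array([0.332, 0.349, 0.018]))]
side stamp_tab [(0.63, array([ 0.488, -0.326,  0.139])), (0.48, array([0.412, 0.433, 0.139]))]
side tin [(0.73, array([ 0.492, -0.316,  0.   ]))]
side lid [(0.67, array([ 0.568, -0.023,  0.004]))]
```

View pics/m9.png

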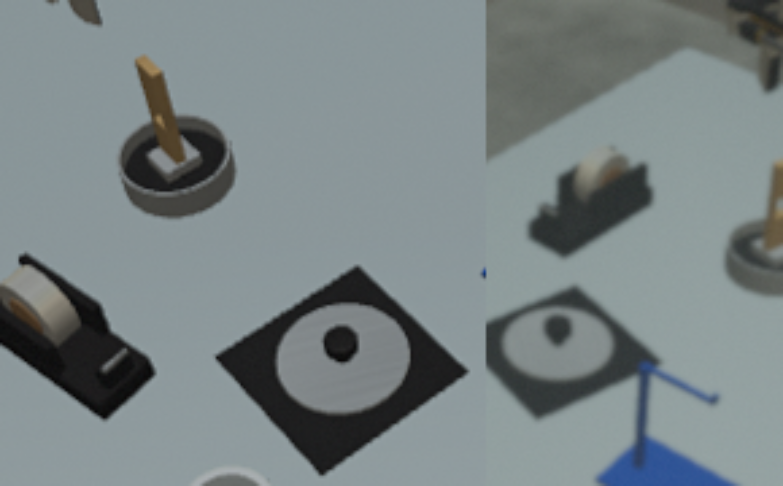

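The last picture shows the stamp standing upright at the centre of the pad. Its base is at crop (175,158), and its top at (149,62) is where an upright stamp should project. The lid lies flat on the mat at (343,358), and the arm is clear.

```bash
python3 -c "
from cell import *
print(sign_off())"
```

```text
the job is handed in; nothing more can be done
None
```

The job is handed in at about 25 s of the 72 s allowed (no verdict came back): the lid lies knob up on the mat, and the middle-sized stamp stands upright on the pad in the tin.

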